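# Slide the wooden cover home under the mirror's hood

## Robot

A 7-joint arm with a two-finger parallel gripper is mounted at the origin on the work surface. World frame = base frame: x ahead of the robot, y to its left, z up, the work surface at z = 0. Lengths are in mm, angles in rad, forces in N, time in s.
With the tool pointing down it reaches from about 400 to 875 mm from the base axis. Payload 4.4 kg.
Tool frame: the origin (TCP) lies at the very end of the fingers, on their centre line; the grasp point (between the pads) lies 19 mm behind it (ctrl.grasp_offset is the distance from the TCP to the grasp point, in mm); z points along the fingers, y is the line along which they close (so a half turn about z gives the same grasp; the last joint's range is limited). The gripper opens to 85 mm and grips with 20 to 120 N. Pads are 22 mm wide; open, the fingers measure 114 mm over their backs; the gripper's body (76 mm by 85 mm) begins 54 mm behind the grasp point. The pads swing forward as they close: fully open they stand 13 mm farther back than shut.
Start: joints at [1.063, 0.628, 0.038, 1.517, -0.027, 0.996, -0.02], TCP at [277.947, -587.591, 231.313] pointing down, gripper open.
Joint ranges: [-3.06, 3.06], [-0.37, 2.12], [-1.25, 1.32], [0.18, 2.47], [-1.1, 4.24], [0.23, 1.98], [-2.94, 2.94]. Speed limits (rad/s): [2.57, 2.57, 3.14, 3.14, 3.14, 3.14, 3.14].

## Interface

Orientations are given as [roll, pitch, yaw] about the fixed x, y, z axes, in that order (R = Rz(yaw) Ry(pitch) Rx(roll)).
In Python, from cell import status, cams, ctrl gives the robot as it stands.
- The arm moves only by the tool move_arm, never from a script. Its argument "plan" is a list of rows, each a list of 3 entries, a list of its own where there are three numbers: the shift along the world's x, y, z in mm, then the turn, a rotation vector about the world's x, y, z in degrees, then the opening, from 0 (shut) to 1 (fully open). In form: [[[x, y, z], [wx, wy, wz], gripper], ...]. A call has 1 to 10 rows; each row shifts and turns the commanded pose from where the row before left it; what a row does not reach is not made up. A row lasts 1/8 s, in which the tool goes at most 62.5 mm and 10.7 degrees, less where a joint would pass 70% of its speed; a pose out of reach is approached as far as the arm can. A call with a gripper value outside its range is refused whole. The fingers move at their own pace and stop on an object; the grip force is fixed at half the most. Time passes only in rows, so rows that do not move let the fingers close. It gives the time, the measured TCP pose, the force, the opening and the grip force at its end, in the units of the state.
- status.read_state(): the state, without advancing time (a new reading comes with each control period).
- cams.get_image(name): name is "scene" or "top"; returns the picture (384x512x3 uint8, blue, green, red); there is no depth.
- cams.camera_params(name): a dict with "K" (3x3 intrinsics, pixels), "pose" (4x4, takes a point from camera to world coordinates). Camera axes: x right, y down, z forward; pixel columns grow to the right and rows downward; lengths in mm; the calibration is good to about 2 mm. A picture is of the moment at which its call begins. camera_params takes no time and is no camera call.
- ctrl.finish_job(): hands the job in; it is judged then, once.
The state is a dict: "clock": time; "qpos": joint angles; "qd": joint speeds; "tau": joint torques, N m; "eef_pos": TCP position; "tool_rot": TCP orientation; "force": force on the tool from outside, world axes, zero at the start; "torque": the same for the moment, N m; "width": finger opening in mm; "gripper_force": force on a finger pad.
Only numpy, scipy, OpenCV 4.12 (cv2) and the standard library are available. Lean on these libraries where they do the work, as an engineer would, in place of code of your own. Each camera call takes 0.05 s, during which the arm holds its last target. There are 200 camera calls.

## Task

Put the loose wooden cover back on the mirror: lay it flat on the glass between the side rails with its brass-striped edge towards the hood, then slide it under the hood until it has pushed the hidden catch in all the way, and let go. Be gentle, as the catch breaks if it is pressed with more than 13 N and the glass or frame with more than 25 N, and leave the other things on the table where they are.

Things in the scene. Friction and masses are not known exactly. Their poses are not given: they have to be found in the camera images.
- mirror: Mirror lying on its back in a dark wooden frame, 170 (x) x 120 (y) mm, fixed to the table. Origin: centre of its underside; z up. Glass top at z = 12 mm. Side rails along x (12.5 mm wide, inner faces at y = +-47.5 mm, tops at z = 20 mm) guide the cover; the -x end is open, with no wall, so the cover may stick out there. Hood at the +x end; the cover slides in along +x.
- hood_edge (a point): Middle of the lower front edge of the mirror's hood: mirror x = 32, y = 0, z = 22.5 mm; axes as the mirror's. The hood (mirror x = 32 to 85 mm, top at z = 30.5 mm) overhangs the glass; the pocket under it is 10.5 mm high, 95 mm wide, and holds the catch out of sight.
- pocket: The pocket under the hood with the catch inside; fixed in the mirror, its origin and axes are the mirror's; a small brass screw head on the hood marks it. Only the catch in it can be touched: the cover may bear on that with at most 13 N.
- catch (a joint): Push-in catch in the pocket, 50 mm wide, in m: 0 = out, 0.005 = fully in (hard stop). Moves along mirror +x, stays where pushed. Takes about 3.5 N at first, 6.5 N at the end of travel, besides the cover's friction. Its face stands anywhere from 16 to 36 mm behind the hood's edge, different each time and not measured: find it by feel.
- cover: Loose red-brown wooden cover board, 140 (x) x 90 (y) x 8 (z) mm, about 0.15 kg, lying flat on the table. Origin: centre of its underside; z up; +x points to the edge with the brass stripe, which goes in first. On top is a pale wooden pull.
- cover_front (a point): Middle of the lower edge of the cover's brass-striped end: cover x = 70, y = 0, z = 0 mm. Axes as the cover's.
- cover_pull (a point): Centre of the pull on the cover: cover x = -30, y = 0, z = 20 mm. The pull is a block 16 (x) x 44 (y) x 24 (z) mm, from 8 to 32 mm above the cover's underside, grasped from above.
- combs: Bystander: a red and a blue plastic comb crossed together, 150 mm long, 10 mm high in all. Origin: centre of the underside.
- hairpin_box: Bystander: round aluminium hairpin box with twist cap, 66 mm across, 36 mm high. Origin: centre of the underside.
- kajal_holder: Bystander: amber glass kajal holder with brass stopper, 38 mm across, 80 mm high, upright. Origin: centre of the underside.
- trinket_dish: Bystander: green ceramic trinket dish, 110 mm across, 28 mm high. Origin: centre of the underside.
- cream_jar: Bystander: white cream jar, 60 mm across, 50 mm high. Origin: centre of the underside.
- hairbrush: Bystander: brush lying on the table right of the cover. Origin: on the table under its middle.
Mind the look-alikes: they are no part of the job. Several things look just like the cover: the one meant starts nearest to the robot's base. There is more than one size of the mirror; the one meant has the size given above.

How it is judged (in metres and radians):
On the way:
1. the cover lies between the rails, nearly flat on the glass, with the catch still out (z of cover in the frame of mirror between 0.01 and 0.016 m and x of cover_front in the frame of mirror between -0.02 and 0.071 m and y of cover in the frame of mirror between -0.006 and 0.006 m and angle between cover's own z axis and vertical below 0.08 rad and value of joint catch below 0.001 m), for 0.1 s.
At the end, for the whole second after the job is handed in: The catch is pushed in by more than 3.5 mm of its 5 mm; the cover lies at rest, flat on the glass (underside within 2 mm of it, tilt under 0.03 rad), between the rails, its brass-striped edge at least 15 mm under the hood (value of joint catch above 0.0035 m and x of cover_front in the frame of mirror above 0.048 m and z of cover in the frame of mirror between 0.01 and 0.014 m and y of cover in the frame of mirror between -0.006 and 0.006 m and angle between cover's own z axis and vertical below 0.03 rad and linear speed of cover below 0.01 m/s); the robot touches nothing.
It fails at once if the cover bears on the catch in the pocket with more than 13 N (contact force between cover and pocket above 13 N).
It fails at once if the cover bears on the mirror (glass, rails, hood or catch) with more than 25 N (contact force between cover and mirror above 25 N).
It fails at once if the robot or its fingers bear on the mirror with more than 25 N (contact force between any of the arm, the fingers and mirror above 25 N).
It fails at once if a bystander is moved by more than 20 mm (distance of any of combs, hairpin_box, kajal_holder, trinket_dish, cream_jar, hairbrush from where it was at the start of the episode above 0.02 m).
It fails at once if the kajal holder is tipped (angle between kajal_holder's own z axis and vertical above 0.3 rad).
It also fails if it takes over 45 s, if anything falls off the work surface, if the arm or the gripper's body presses on something with over 40 N, if the wrist force passes 120 N, or if a joint passes its speed limit or range.

## Working session

There is one attempt and no reset: what is moved stays moved. The work goes in short steps, Python scripts to look and compute and a tool call to move; the robot and the scene stay as the last step left them, time stands still between calls to the robot, and variables do not carry over. Pictures are saved under pics/ and viewed, at most 10 in all, crops included, and the job is handed in when it is done.

Besides the shell and the picture viewer there is one more tool, called after "Emit:" by a JSON object that holds its "op" and its "data", one argument or row to a line. move_arm: Moves the arm, as the interface text tells. Its arguments: {"type":"object","properties":{"plan":{"type":"array","items":{"type":"array"}}},"required":["plan"]}

```bash
mkdir -p pics; python3 - <<'E'
from cell import status,cams,ctrl
import cv2,numpy as np
for n in("scene","top"):
    im=cams.get_image(n); cv2.imwrite(f"pics/{n}0.png",im)
    p=cams.camera_params(n); print(n,np.round(p["K"],1).tolist(),np.round(p["pose"],3).tolist())
s=status.read_state(); print(s)
E
```

```text
scene [[348.5, 0.0, 257.3], [0.0, 348.5, 191.8], [0.0, 0.0, 1.0]] [[0.221, 0.779, -0.586, 1199.786], [0.975, -0.184, 0.123, -153.596], [-0.012, -0.599, -0.801, 849.056], [0.0, 0.0, 0.0, 1.0]]
top [[393.4, 0.0, 265.1], [0.0, 393.4, 191.7], [0.0, 0.0, 1.0]] [[0.011, -0.986, 0.163, 435.831], [-1.0, -0.008, 0.017, -18.884], [-0.015, -0.164, -0.986, 1141.854], [0.0, 0.0, 0.0, 1.0]]
{'clock': 0.1, 'qpos': array([ 1.06320932,  0.62924476,  0.03842794,  1.51827552, -0.02698714,
        0.99631271, -0.01999707]), 'qd': array([-0.00077017, -0.00154972, -0.00081661, -0.00195527, -0.00163686,
        0.0012551 , -0.00141914]), 'tau': array([ 3.11175427e-03, -5.64540446e+01,  1.23060599e+00, -1.93975908e+01,
        1.13527876e-02,  5.37144791e-03,  3.59826447e-05]), 'eef_pos': array([ 277.70108771, -587.0636215 ,  230.4840952 ]), 'tool_rot': array([-3.13986987e+00,  1.81138412e-05,  4.41810377e-01]), 'force': array([ 0.2566195 , -0.09219488,  0.04836389]), 'torque': array([-0.03609902,  0.00871432,  0.04229631]), 'gripper_force': 0.0, 'width': 85.21514140141389}
```

View pics/top0.png

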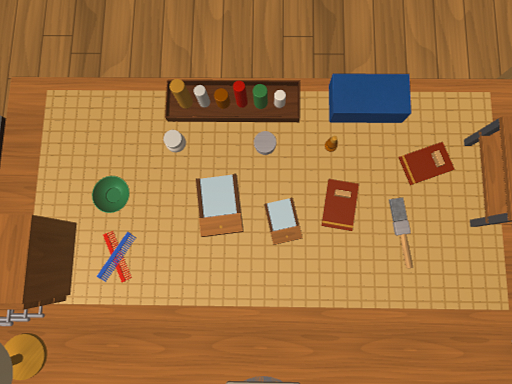

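View pics/scene0.png

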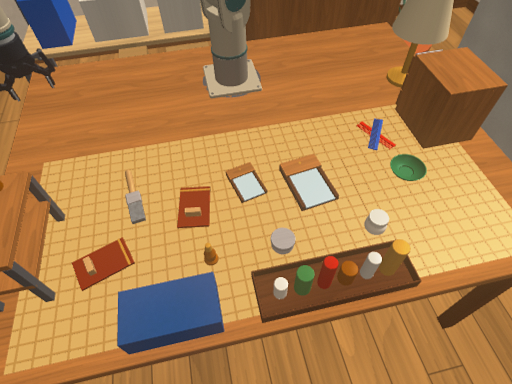

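```bash
cat > h.py <<'E'
import cv2,numpy as np
from cell import status,cams,ctrl
def ray(n,px,z):
    p=cams.camera_params(n);K=np.array(p["K"]);T=np.array(p["pose"])
    px=np.atleast_2d(np.array(px,float)); d=(np.c_[px,np.ones(len(px))]@np.linalg.inv(K).T)@T[:3,:3].T
    o=T[:3,3]; return (o+d*((z-o[2])/d[:,2])[:,None])[:,:2]
def proj(n,P):
    p=cams.camera_params(n);K=np.array(p["K"]);T=np.array(p["pose"])
    q=(np.atleast_2d(P)-T[:3,3])@T[:3,:3]@K.T; return q[:,:2]/q[:,2:]
def big(n,im,x0,x1,y0,y1,s,f): cv2.imwrite(f,cv2.resize(im[y0:y1,x0:x1],None,fx=s,fy=s,interpolation=cv2.INTER_CUBIC))
E
python3 - <<'E'
from h import *
im=cv2.imread("pics/top0.png"); big("top",im,190,365,165,245,4.5,"pics/c1.png")
im2=cv2.imread("pics/scene0.png"); big("scene",im2,165,350,145,235,4.3,"pics/c2.png")
E
```

```text
(no output)
```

View pics/c1.png

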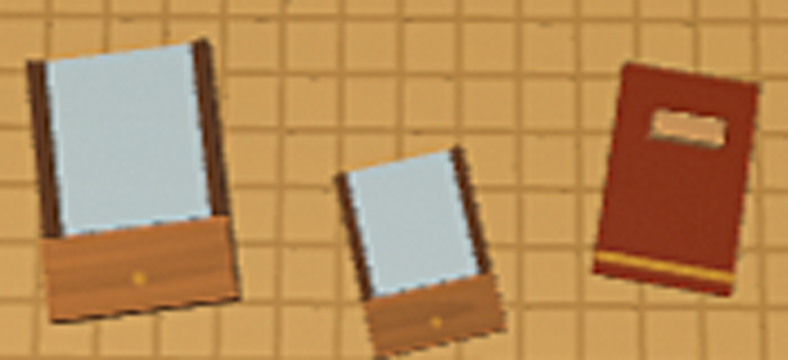

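View pics/c2.png

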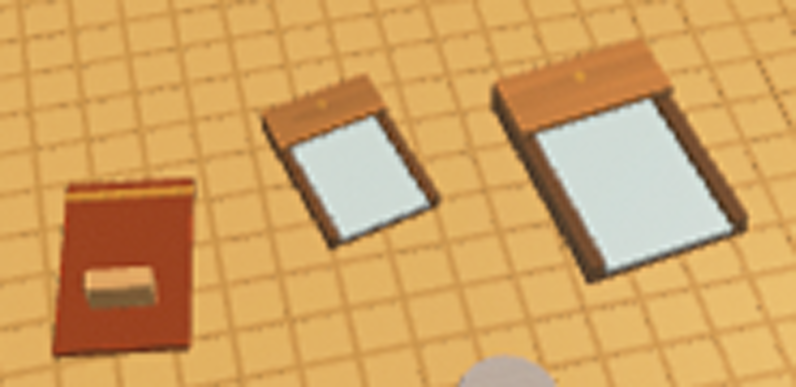

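Candidates in the top view: the covers are at (341,205) and (427,163). The first is nearer the base (bottom centre), so it is the one meant. The mirrors are at (219,205) and (283,220); the first is larger, and I check its size below. Both hoods and the brass stripe face the robot (world −x).

```bash
cat >> h.py <<'E'
def quad(m,n,z,seed):
    k,l,st,_=cv2.connectedComponentsWithStats(m.astype(np.uint8)); 
    i=l[seed[1],seed[0]]; c=max(cv2.findContours((l==i).astype(np.uint8),0,cv2.CHAIN_APPROX_NONE)[0],key=cv2.contourArea)
    pts=ray(n,c[:,0,:],z).astype(np.float32)
    r=cv2.minAreaRect(pts); return r,cv2.boxPoints(r),pts
def report(im,n,cs,gs,ms,zc=8):
    b,g,r=[im[:,:,i].astype(int) for i in range(3)]
    red=(r>90)&(g<0.5*r)&(b<0.45*r)
    red=cv2.morphologyEx(red.astype(np.uint8),cv2.MORPH_CLOSE,np.ones((9,9)))
    glass=(b>150)&(b>=r-5)
    for nm,m,z,s in(("cover",red,zc,cs),("glass",glass,12,gs),):
        q,bx,_=quad(m,n,z,s); print(n,nm,np.round(q[0],1),np.round(q[1],1),round(q[2],2)); print(np.round(bx,1).tolist())
    brass=(r>170)&(g>120)&(b<90)&(r-g<90)
    return brass
E
python3 - <<'E'
from h import *
for n,cs,gs in(("top",(341,215),(219,195)),("scene",(195,200),(312,188))):
    im=cv2.imread(f"pics/{n}0.png"); report(im,n,cs,gs,None)
# hand read corners from crops
T=lambda l:[(190+x/4.5-.4,165+y/4.5-.4) for x,y in l]
S=lambda l:[(165+x/4.3-.4,145+y/4.3-.4) for x,y in l]
print("hood top corners T",np.round(ray("top",T([(41,240),(227,215),(240,299),(53,322)]),30.5),1).tolist())
print("rail ends T L-out,R-out",np.round(ray("top",T([(27,62),(207,40)]),20),1).tolist())
print("screw T",ray("top",T([(139,278)]),30.5),"S",ray("scene",S([(580,77)]),30.5))
print("hood S",np.round(ray("scene",S([(535,133),(671,90),(645,40),(494,89)]),30.5),1).tolist())
print("pull top T",np.round(ray("top",T([(652,110),(726,118),(724,146),(650,136)]),32),1).tolist())
print("pull top S",np.round(ray("scene",S([(84,270),(153,266),(156,289),(86,292)]),32),1).tolist())
print("small",np.round(ray("top",T([(338,174),(461,148),(505,330),(378,358)]),20),1).tolist())
E
```

```text
top cover [ 588.8 -216.1] [ 87.8 138.6] 80.64
[[513.2999877929688, -248.10000610351562], [650.0999755859375, -270.70001220703125], [664.2999877929688, -184.0], [527.5999755859375, -161.5]]
top glass [610.9 137.6] [113.3  94. ] 7.78
[[548.4000244140625, 176.5], [561.0999755859375, 83.30000305175781], [673.4000244140625, 98.69999694824219], [660.5999755859375, 191.8000030517578]]
scene cover [ 591.4 -216.7] [ 88.1 139.5] 80.65
[[515.5, -248.89999389648438], [653.0999755859375, -271.5], [667.4000244140625, -184.60000610351562], [529.7999877929688, -162.0]]
scene glass [605.2 138.3] [125.3  93.5] 8.03
[[536.5999755859375, 175.89999389648438], [549.7000122070312, 83.30000305175781], [673.7999877929688, 100.80000305175781], [660.7000122070312, 193.3000030517578]]
hood top corners T [[542.8, 187.8], [559.8, 70.7], [507.0, 61.4], [491.4, 178.3]]
rail ends T L-out,R-out [[659.3, 203.4], [674.8, 87.0]]
screw T [[519.47195937 125.1796978 ]] S [[518.96020617 126.1099062 ]]
hood S [[562.1, 79.9], [546.1, 186.2], [495.1, 183.5], [515.7, 62.4]]
pull top T [[629.0, -197.9], [624.3, -244.6], [606.3, -242.9], [612.3, -196.4]]
pull top S [[607.4, -242.4], [614.7, -197.5], [633.3, -197.8], [625.1, -242.8]]
small [[587.9, 1.1], [605.4, -77.5], [489.9, -105.1], [471.5, -25.4]]
```

Emit:
{"op": "move_arm", "data": {
  "plan": [
    [[34,36.5,-8],[0,0,5.5],1],
    [[34,36.5,-8],[0,0,5.5],1],
    [[34,36.5,-8],[0,0,5.5],1],
    [[34,36.5,-8],[0,0,5.5],1],
    [[34,36.5,-8],[0,0,5.5],1],
    [[34,36.5,-8],[0,0,5.5],1],
    [[34,36.5,-8],[0,0,5.5],1],
    [[34,36.5,-8],[0,0,5.5],1],
    [[34,36.5,-8],[0,0,5.5],1],
    [[34,36.5,-8],[0,0,5.5],1]
  ]
}}

```text
clock: 1.35
eef_pos: [618.6, -221.4, 150.7]
tool_rot: [-3.141, 0.0, 1.405]
force: [1.1, 0.9, 0.6]
width: 85.6
gripper_force: 0.0
```

Emit:
{"op": "move_arm", "data": {
  "plan": [
    [[0,0,0],[0,0,0],1],
    [[0,0,0],[0,0,0],1]
  ]
}}

```text
clock: 1.6
eef_pos: [617.2, -223.1, 150.7]
tool_rot: [-3.14, 0.001, 1.401]
force: [-0.0, -0.8, 0.5]
width: 85.6
gripper_force: 0.0
```

Emit:
{"op": "move_arm", "data": {
  "plan": [
    [[1,1,-35],[0,0,0.3],1],
    [[1,1,-35],[0,0,0],1],
    [[0.5,0,-35],[0,0,0],1],
    [[0,0,-20],[0,0,0],1],
    [[0,0,-8],[0,0,0],1],
    [[0,0,-4],[0,0,0],1],
    [[0,0,0],[0,0,0],1],
    [[0,0,0],[0,0,0],1]
  ]
}}

```text
clock: 2.6
eef_pos: [621.1, -220.8, 15.3]
tool_rot: [3.14, 0.0, 1.407]
force: [-0.1, -0.1, 0.2]
width: 85.9
gripper_force: 0.0
```

```bash
python3 - <<'E'
from h import *
a=cams.get_image("top"); b=cams.get_image("scene")
A=cv2.resize(a[160:250,285:385],(400,360),interpolation=2);B=cv2.resize(b[150:240,150:250],(400,360),interpolation=2)
cv2.imwrite("pics/g1.png",np.hstack([A,B]))
E
```

```text
(no output)
```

View pics/g1.png

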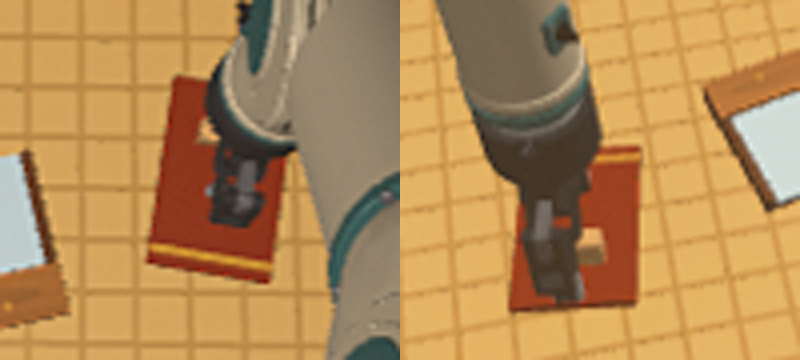

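The fingers straddle the pull, front and back, near (225,160) in the left crop and (570,250) in the right. Lowering and closing.

Emit:
{"op": "move_arm", "data": {
  "plan": [
    [[-1,0,-3.5],[0,0,0],1],
    [[0,0,0],[0,0,0],0.6],
    [[0,0,0],[0,0,0],0.3],
    [[0,0,0],[0,0,0],0],
    [[0,0,0],[0,0,0],0],
    [[0,0,0],[0,0,0],0],
    [[0,0,0],[0,0,0],0]
  ]
}}

```text
clock: 3.58
eef_pos: [619.7, -220.7, 11.0]
tool_rot: [3.141, -0.0, 1.407]
force: [1.0, -0.3, 2.2]
width: 14.6
gripper_force: 60.3
```

Emit:
{"op": "move_arm", "data": {
  "plan": [
    [[0,0,20],[0,0,0],0],
    [[0,0,30],[0,0,0],0],
    [[6,40,20],[0,0,2.1],0],
    [[6,46,0],[0,0,2.1],0],
    [[7,48,0],[0,0,2.1],0],
    [[7,48,0],[0,0,2.2],0],
    [[7,48,0],[0,0,2.2],0],
    [[7,48,0],[0,0,2.2],0],
    [[7,48,0],[0,0,2.2],0],
    [[5.5,41,0],[0,0,2.1],0]
  ]
}}

```text
clock: 4.82
eef_pos: [672.1, 148.9, 82.1]
tool_rot: [3.141, -0.001, 1.709]
force: [1.0, 0.3, -1.3]
width: 14.8
gripper_force: 59.9
```

Emit:
{"op": "move_arm", "data": {
  "plan": [
    [[0,0,0],[0,0,0],0],
    [[0,0,0],[0,0,0],0],
    [[0,0,0],[0,0,0],0]
  ]
}}

```text
clock: 5.2
eef_pos: [672.1, 144.1, 81.1]
tool_rot: [-3.142, 0.001, 1.705]
force: [-0.1, -0.2, -1.2]
width: 14.3
gripper_force: 59.9
```

```bash
python3 - <<'E'
from h import *
a=cams.get_image("top"); b=cams.get_image("scene")
cv2.imwrite("pics/p_top.png",a);cv2.imwrite("pics/p_scene.png",b)
A=cv2.resize(a[150:250,170:270],(400,400),interpolation=2);B=cv2.resize(b[130:230,260:360],(400,400),interpolation=2)
cv2.imwrite("pics/g2.png",np.hstack([A,B]))
s=status.read_state();print(s["eef_pos"],s["tool_rot"],s["force"],s["torque"])
E
```

```text
[672.10668569 144.61648783  80.99432236] [-3.14149514e+00  7.94852203e-04  1.70494869e+00] [-0.29414171 -0.16509135 -1.30455324] [ 0.00464461 -0.01250801  0.00044721]
```

View pics/g2.png

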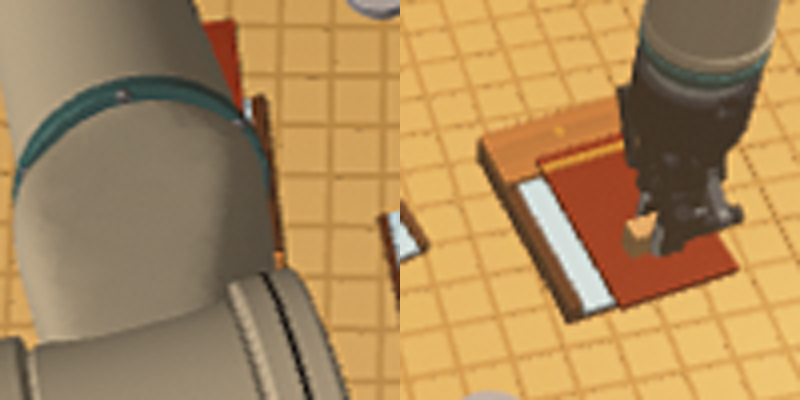

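```bash
cat >> h.py <<'E'
def leftedge(f,z,rows,C=(583,133.9),yaw=187.85,x0=260,x1=360):
    "right-going scan for first red pixel in the scene view -> line in mirror frame"
    im=cv2.imread(f).astype(int);b,g,r=im[:,:,0],im[:,:,1],im[:,:,2]
    red=(r-g>60)&(g<0.5*r)
    P=[]
    for v in rows:
        u=np.flatnonzero(red[v,x0:x1])
        if len(u):
            u=u[0]+x0; t=r-2*g  # subpixel by half-level crossing
            lo,hi=np.mean(t[v,u-5:u-2]),np.mean(t[v,u+3:u+6]); row=t[v,u-4:u+5]; h=(lo+hi)/2
            k=np.flatnonzero((row[:-1]<h)&(row[1:]>=h))
            if len(k): k=k[0]; P.append((u-4+k+(h-row[k])/(row[k+1]-row[k]),v))
    w=ray("scene",P,z)-C; a=np.radians(yaw)
    m=np.c_[w@[np.cos(a),np.sin(a)],w@[-np.sin(a),np.cos(a)]]
    q=np.polyfit(m[:,0],m[:,1],1); e=m[:,1]-np.polyval(q,m[:,0]); k=abs(e)<1.5
    q=np.polyfit(m[k,0],m[k,1],1)
    print(f,"slope deg",np.degrees(np.arctan(q[0])),"y at mean x",np.polyval(q,m[k,0].mean()),"mean x",m[k,0].mean(),"range",m[k,0].min(),m[k,0].max(),"rms",e[k].std(),k.sum(),len(k))
E
python3 - <<'E'
from h import *
leftedge("pics/p_scene.png",70,range(173,203))
leftedge("pics/scene0.png",0,range(193,226),C=(590,-216.4),yaw=170.62,x0=165,x1=250)
# rail inner boundary in the initial scene: glass left edge (right face of the rail top z=20 occludes glass) 
im=cv2.imread("pics/scene0.png").astype(int)
for side in("L","R"):
    P=[]
    for v in range(178,205):
        b=im[v,:,0]; u=np.flatnonzero(b[280:345]>140)
        if len(u)<5: continue
        u=(u[0] if side=="L" else u[-1])+280
        s=b[u-3:u+4]; h=(s.min()+s.max())/2
        P.append((u-3+np.interp(h,s,range(7)) if side=="L" else u-3+6-np.interp(h,s[::-1],range(7)),v))
    a=np.radians(187.85)
    for z in(12,20):
        w=ray("scene",P,z)-(583,133.9); m=np.c_[w@[np.cos(a),np.sin(a)],w@[-np.sin(a),np.cos(a)]]
        q=np.polyfit(m[:,0],m[:,1],1);k=abs(m[:,1]-np.polyval(q,m[:,0]))<1.2;q=np.polyfit(m[k,0],m[k,1],1)
        print(side,z,"slope",np.degrees(np.arctan(q[0])),"y",np.polyval(q,m[k,0].mean()),m[k,0].min(),m[k,0].max(),k.sum(),len(k))
E
```

```text
pics/p_scene.png slope deg -0.2400817334445201 y at mean x 46.462969652305446 mean x -56.519936629296225 range -108.53563711802667 -2.6870644871125706 rms 0.3895719978178759 29 30
pics/scene0.png slope deg -0.12153171827799061 y at mean x 47.08343023872653 mean x -2.9594543236942665 range -58.640999142377375 55.226824523273585 rms 0.33405160397425 33 33
L 12 slope 0.10538415363358757 y 44.79400212400481 -73.19671085796097 31.390208996919213 27 27
L 20 slope 0.1053841536335758 y 47.89294681572949 -77.96143658588566 25.625914140193597 27 27
R 12 slope -14.744049808233813 y -48.426580073045876 -33.730573027526106 -29.978167506885548 2 27
R 20 slope -14.74404980823306 y -44.4366978122418 -38.872488685731135 -35.15594605045315 2 27
```

Emit:
{"op": "move_arm", "data": {
  "plan": [
    [[0,1,-20],[0,0,0.25],0],
    [[0,0,-20],[0,0,0],0],
    [[0,0,-8],[0,0,0],0],
    [[0,0,-4],[0,0,0],0],
    [[0,0,0],[0,0,0],0],
    [[0,0,0],[0,0,0],0]
  ]
}}

```text
clock: 6.05
eef_pos: [672.5, 147.6, 29.4]
tool_rot: [3.14, -0.0, 1.712]
force: [0.9, 0.8, -1.6]
width: 14.8
gripper_force: 59.9
```

```bash
python3 - <<'E'
from h import *
b=cams.get_image("scene");cv2.imwrite("pics/q_scene.png",b)
leftedge("pics/q_scene.png",18,range(176,208))
s=status.read_state();print(s["eef_pos"],s["tool_rot"],s["force"],s["torque"])
big("scene",b,260,360,130,230,6,"pics/g3.png")
E
```

```text
pics/q_scene.png slope deg -11.092654941704362 y at mean x 38.901870593794506 mean x -41.93448376857163 range -59.84825708378476 -0.09545204343097136 rms 0.6483934585959908 4 32
[672.44610402 147.58735568  29.49625477] [ 3.14036236e+00 -1.82607024e-04  1.71148602e+00] [-0.34072076 -0.99218825 -1.55828269] [ 0.02758642 -0.05245594 -0.02152353]
```

View pics/g3.png

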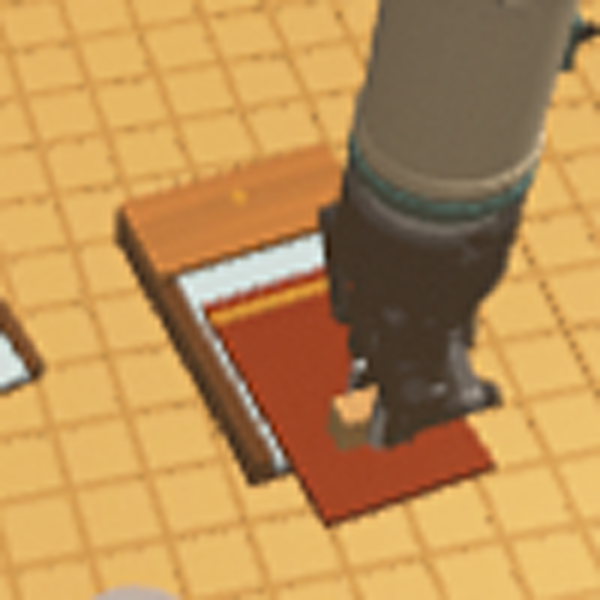

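```bash
python3 - <<'E'
from h import *
S=lambda l:[(260+x/6-.4,130+y/6-.4) for x,y in l]
a=np.radians(187.85)
def mf(w): w=w-(583,133.9); return np.c_[w@[np.cos(a),np.sin(a)],w@[-np.sin(a),np.cos(a)]].round(1).tolist()
print(mf(ray("scene",S([(208,318),(330,525)]),18.4)),mf(ray("scene",S([(180,282),(275,468)]),20)))
im=cv2.imread("pics/q_scene.png").astype(int);P=[]
for v in range(186,214):
    t=(im[v,:,2]-im[v,:,1]*1.6); r=im[v,:,2]
    u=[u for u in range(285,330) if r[u]>120 and im[v,u,1]<.5*r[u]][0]
    P.append((u-.5,v))
w=ray("scene",P,18.4);m=np.array(mf(w));q=np.polyfit(m[:,0],m[:,1],1);print(np.degrees(q[0]),np.polyval(q,[-60,0]),(m[:,1]-np.polyval(q,m[:,0])).std())
E
```

```text
[[5.8, 42.3], [-128.0, 40.0]] [[31.2, 46.6], [-90.3, 50.7]]
0.37358436614498863 [40.77606879 41.16728542] 0.7719642163938474
```

Emit:
{"op": "move_arm", "data": {
  "plan": [
    [[0,-2.7,-2],[0,0,-0.1],0],
    [[0,0,0],[0,0,0],0],
    [[0,0,0],[0,0,0],0]
  ]
}}

```text
clock: 6.48
eef_pos: [672.1, 144.9, 27.0]
tool_rot: [3.141, -0.0, 1.71]
force: [-0.3, 1.0, -1.0]
width: 14.6
gripper_force: 59.9
```

```bash
cat >> h.py <<'E'
def gap(f,zb):
    "mirror-frame y of the cover's left edge and of the rail's inner top edge, by green/red transitions"
    a=np.radians(187.85)
    def mf(w): w=w-(583,133.9); return np.c_[w@[np.cos(a),np.sin(a)],w@[-np.sin(a),np.cos(a)]]
    im=cv2.imread(f).astype(float); C=[];R=[]
    for v in range(182,216):
        b,g,r=im[v].T
        us=[u for u in range(285,335) if r[u]>110 and g[u]<.5*r[u] and r[u+1]>120 and g[u+1]<.45*r[u+1] and g[u+3]<.45*r[u+3] and r[u+3]>130]
        if us:
            u=us[0]; s=g[u-3:u+4]; i=int(np.argmin(np.diff(s))); 
            lo=s[-1]; hi=max(s[:4]); h=(lo+hi)/2
            k=[j for j in range(6) if s[j]>=h>s[j+1]]
            if k: C.append((u-3+k[-1]+(s[k[-1]]-h)/(s[k[-1]]-s[k[-1]+1]),v))
    m=mf(ray("scene",C,zb)); q=np.polyfit(m[:,0],m[:,1],1)
    for _ in range(3):
        k=abs(m[:,1]-np.polyval(q,m[:,0]))<1.2
        if k.sum()>5:q=np.polyfit(m[k,0],m[k,1],1)
    print("cover edge slope",round(np.degrees(q[0]),2),"y at -60",round(np.polyval(q,-60),2),"n",k.sum(),len(k),"x",m[k,0].min().round(),m[k,0].max().round())
E
python3 - <<'E'
from h import *
gap("pics/q_scene.png",18.4)
b=cams.get_image("scene");cv2.imwrite("pics/r_scene.png",b)
s=status.read_state();print(s["eef_pos"],s["tool_rot"],s["force"])
gap("pics/r_scene.png",s["eef_pos"][2]-11)
big("scene",b,280,340,165,225,10,"pics/g4.png")
E
```

```text
cover edge slope -0.27 y at -60 43.71 n 31 34 x -119.0 0.0
[672.09467839 144.93534575  26.94526738] [ 3.14117867e+00 -3.63700179e-04  1.70968861e+00] [-0.08806225  1.16894208 -2.20862245]
cover edge slope -3.28 y at -60 44.97 n 5 34 x -105.0 -87.0
```

View pics/g4.png

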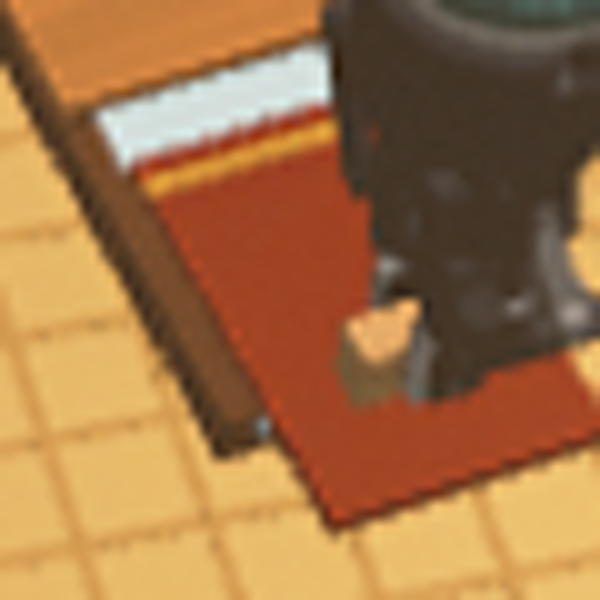

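Emit:
{"op": "move_arm", "data": {
  "plan": [
    [[0,0.6,-1],[0,0,0],0],
    [[0,0,-1],[0,0,0],0],
    [[0,0,-1],[0,0,0],0],
    [[0,0,0],[0,0,0],0],
    [[0,0,0],[0,0,0],0]
  ]
}}

```text
clock: 7.15
eef_pos: [672.0, 145.3, 23.8]
tool_rot: [3.142, 0.0, 1.71]
force: [0.2, 0.1, -1.2]
width: 14.8
gripper_force: 59.9
```

Emit:
{"op": "move_arm", "data": {
  "plan": [
    [[0,0,-0.5],[0,0,0],0],
    [[0,0,0],[0,0,0],0]
  ]
}}

```text
clock: 7.4
eef_pos: [671.9, 145.3, 23.3]
tool_rot: [-3.142, -0.0, 1.71]
force: [0.1, -0.2, -0.9]
width: 15.2
gripper_force: 59.9
```

Emit:
{"op": "move_arm", "data": {
  "plan": [
    [[0,0,-0.5],[0,0,0],0],
    [[0,0,0],[0,0,0],0]
  ]
}}

```text
clock: 7.65
eef_pos: [672.0, 145.4, 23.0]
tool_rot: [3.141, -0.0, 1.71]
force: [-0.5, -0.1, -0.2]
width: 14.5
gripper_force: 60.2
```

Emit:
{"op": "move_arm", "data": {
  "plan": [
    [[-2.97,-0.41,0],[0,0,0],0],
    [[-2.97,-0.41,0],[0,0,0],0],
    [[-2.97,-0.41,0],[0,0,0],0],
    [[-2.97,-0.41,0],[0,0,0],0],
    [[-2.97,-0.41,0],[0,0,0],0],
    [[-2.97,-0.41,0],[0,0,0],0],
    [[-2.97,-0.41,0],[0,0,0],0],
    [[-2.97,-0.41,0],[0,0,0],0],
    [[0,0,0],[0,0,0],0],
    [[0,0,0],[0,0,0],0]
  ]
}}

```text
clock: 8.9
eef_pos: [647.9, 142.0, 23.0]
tool_rot: [-3.141, 0.0, 1.71]
force: [-0.2, -0.1, 5.9]
width: 15.0
gripper_force: 60.8
```

Emit:
{"op": "move_arm", "data": {
  "plan": [
    [[-2,-0.27,0.3],[0,0,0],0],
    [[-2,-0.27,0],[0,0,0],0],
    [[-2,-0.27,0],[0,0,0],0],
    [[-2,-0.27,0],[0,0,0],0],
    [[-1,-0.14,0],[0,0,0],0],
    [[0,0,0],[0,0,0],0],
    [[0,0,0],[0,0,0],0]
  ]
}}

```text
clock: 9.78
eef_pos: [638.8, 140.8, 23.0]
tool_rot: [-3.141, 0.0, 1.71]
force: [0.5, 0.5, 2.1]
width: 14.8
gripper_force: 60.4
```

```bash
python3 - <<'E'
from h import *
b=cams.get_image("scene");big("scene",b,270,350,150,210,9,"pics/g5.png")
s=status.read_state();print(s["eef_pos"],s["tool_rot"],s["force"],s["torque"])
E
```

```text
[638.84015044 140.77484004  23.03994964] [-3.14086586e+00  4.96875704e-05  1.70980212e+00] [ 0.53912829 -0.09969065  2.20258629] [ 0.01844743 -0.17193664 -0.06016677]
```

View pics/g5.png

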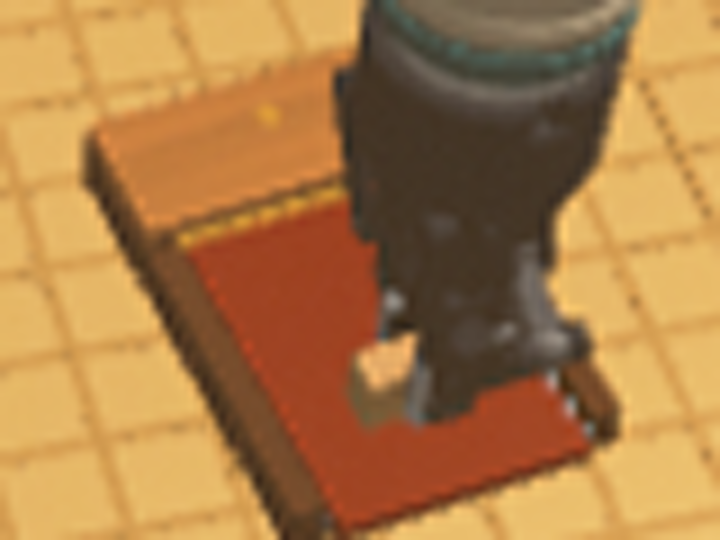

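Emit:
{"op": "move_arm", "data": {
  "plan": [
    [[-1,-0.14,0],[0,0,0],0],
    [[-1,-0.14,0],[0,0,0],0],
    [[-1,-0.14,0],[0,0,0],0],
    [[0,0,0],[0,0,0],0]
  ]
}}

```text
clock: 10.32
eef_pos: [635.9, 140.3, 23.0]
tool_rot: [-3.141, -0.0, 1.71]
force: [0.7, -0.8, 1.1]
width: 14.4
gripper_force: 60.3
```

Emit:
{"op": "move_arm", "data": {
  "plan": [
    [[-1,-0.14,0],[0,0,0],0],
    [[-1,-0.14,0],[0,0,0],0],
    [[0,0,0],[0,0,0],0]
  ]
}}

```text
clock: 10.7
eef_pos: [633.9, 140.0, 23.0]
tool_rot: [-3.141, 0.0, 1.71]
force: [1.1, 0.2, 1.2]
width: 14.8
gripper_force: 60.3
```

Emit:
{"op": "move_arm", "data": {
  "plan": [
    [[-1,-0.14,0],[0,0,0],0],
    [[-1,-0.14,0],[0,0,0],0],
    [[0,0,0],[0,0,0],0]
  ]
}}

```text
clock: 11.08
eef_pos: [631.9, 139.7, 23.0]
tool_rot: [-3.141, 0.0, 1.71]
force: [0.5, 0.4, 1.5]
width: 14.7
gripper_force: 60.2
```

Emit:
{"op": "move_arm", "data": {
  "plan": [
    [[-1,-0.14,0],[0,0,0],0],
    [[-1,-0.14,0],[0,0,0],0],
    [[0,0,0],[0,0,0],0]
  ]
}}

```text
clock: 11.45
eef_pos: [629.9, 139.5, 23.1]
tool_rot: [-3.141, 0.0, 1.71]
force: [0.2, 0.5, 0.9]
width: 15.0
gripper_force: 60.2
```

Emit:
{"op": "move_arm", "data": {
  "plan": [
    [[-1,-0.14,0],[0,0,0],0],
    [[-1,-0.14,0],[0,0,0],0],
    [[0,0,0],[0,0,0],0]
  ]
}}

```text
clock: 11.82
eef_pos: [627.9, 139.2, 23.0]
tool_rot: [-3.141, 0.0, 1.71]
force: [0.4, 0.0, 0.2]
width: 14.9
gripper_force: 60.1
```

Emit:
{"op": "move_arm", "data": {
  "plan": [
    [[-1,-0.14,0],[0,0,0],0],
    [[-1,-0.14,0],[0,0,0],0],
    [[0,0,0],[0,0,0],0]
  ]
}}

```text
clock: 12.2
eef_pos: [625.9, 138.9, 23.0]
tool_rot: [-3.141, 0.0, 1.71]
force: [-0.1, 0.2, -0.1]
width: 14.5
gripper_force: 60.1
```

Emit:
{"op": "move_arm", "data": {
  "plan": [
    [[-1,-0.14,0],[0,0,0],0],
    [[-1,-0.14,0],[0,0,0],0],
    [[0,0,0],[0,0,0],0]
  ]
}}

```text
clock: 12.58
eef_pos: [623.9, 138.7, 23.0]
tool_rot: [-3.141, 0.0, 1.71]
force: [-0.2, -0.6, -2.1]
width: 14.8
gripper_force: 60.0
```

Emit:
{"op": "move_arm", "data": {
  "plan": [
    [[-1,-0.14,-0.2],[0,0,0],0],
    [[-1,-0.14,0],[0,0,0],0],
    [[0,0,0],[0,0,0],0]
  ]
}}

```text
clock: 12.95
eef_pos: [622.8, 138.5, 23.1]
tool_rot: [3.14, -0.0, 1.71]
force: [2.4, 0.1, 0.2]
width: 14.9
gripper_force: 60.0
```

Emit:
{"op": "move_arm", "data": {
  "plan": [
    [[-1,-0.14,0],[0,0,0],0],
    [[0,0,0],[0,0,0],0]
  ]
}}

```text
clock: 13.2
eef_pos: [622.3, 138.5, 23.2]
tool_rot: [3.139, -0.0, 1.71]
force: [3.3, 0.0, -1.7]
width: 14.9
gripper_force: 60.0
```

Emit:
{"op": "move_arm", "data": {
  "plan": [
    [[-1,-0.14,-0.3],[0,0,0],0],
    [[0,0,0],[0,0,0],0]
  ]
}}

```text
clock: 13.45
eef_pos: [621.4, 138.4, 23.1]
tool_rot: [3.139, -0.0, 1.71]
force: [4.5, 0.5, 1.1]
width: 14.9
gripper_force: 60.2
```

Emit:
{"op": "move_arm", "data": {
  "plan": [
    [[-1,-0.14,0],[0,0,0],0],
    [[0,0,0],[0,0,0],0]
  ]
}}

```text
clock: 13.7
eef_pos: [620.5, 138.2, 23.2]
tool_rot: [3.139, -0.0, 1.71]
force: [5.6, 0.6, 0.3]
width: 14.6
gripper_force: 60.2
```

Emit:
{"op": "move_arm", "data": {
  "plan": [
    [[-1,-0.14,0],[0,0,0],0],
    [[0,0,0],[0,0,0],0]
  ]
}}

```text
clock: 13.95
eef_pos: [619.8, 138.1, 23.2]
tool_rot: [3.138, -0.0, 1.71]
force: [6.1, 0.1, 1.1]
width: 14.7
gripper_force: 60.1
```

Emit:
{"op": "move_arm", "data": {
  "plan": [
    [[-1,-0.14,0],[0,0,0],0],
    [[0,0,0],[0,0,0],0]
  ]
}}

```text
clock: 14.2
eef_pos: [619.1, 138.0, 23.3]
tool_rot: [3.138, -0.0, 1.71]
force: [6.5, -0.6, 0.3]
width: 14.7
gripper_force: 60.1
```

Emit:
{"op": "move_arm", "data": {
  "plan": [
    [[-0.8,-0.11,0],[0,0,0],0],
    [[0,0,0],[0,0,0],0]
  ]
}}

```text
clock: 14.45
eef_pos: [618.5, 138.0, 23.4]
tool_rot: [3.137, -0.001, 1.71]
force: [6.7, 0.4, 0.1]
width: 14.6
gripper_force: 60.1
```

Emit:
{"op": "move_arm", "data": {
  "plan": [
    [[-0.6,-0.08,0],[0,0,0],0],
    [[0,0,0],[0,0,0],0]
  ]
}}

```text
clock: 14.7
eef_pos: [618.1, 137.9, 23.4]
tool_rot: [3.137, -0.001, 1.71]
force: [7.5, 0.2, 0.3]
width: 14.6
gripper_force: 60.1
```

Emit:
{"op": "move_arm", "data": {
  "plan": [
    [[-0.6,-0.08,0],[0,0,0],0],
    [[0,0,0],[0,0,0],0]
  ]
}}

```text
clock: 14.95
eef_pos: [617.7, 137.8, 23.5]
tool_rot: [3.136, -0.001, 1.71]
force: [6.1, 0.6, 0.3]
width: 14.6
gripper_force: 60.1
```

Emit:
{"op": "move_arm", "data": {
  "plan": [
    [[-0.5,-0.07,0],[0,0,0],0],
    [[0,0,0],[0,0,0],0]
  ]
}}

```text
clock: 15.2
eef_pos: [617.7, 137.9, 23.6]
tool_rot: [3.135, -0.001, 1.71]
force: [7.4, 0.2, 0.1]
width: 14.7
gripper_force: 60.1
```

Emit:
{"op": "move_arm", "data": {
  "plan": [
    [[-0.5,-0.07,0],[0,0,0],0],
    [[0,0,0],[0,0,0],0]
  ]
}}

```text
clock: 15.45
eef_pos: [617.7, 137.8, 23.7]
tool_rot: [3.134, -0.001, 1.71]
force: [8.0, 0.4, -0.5]
width: 15.0
gripper_force: 60.1
```

Emit:
{"op": "move_arm", "data": {
  "plan": [
    [[1,0.14,-0.2],[0,0,0],0],
    [[1,0.14,-0.2],[0,0,0],0],
    [[0,0,0],[0,0,0],0]
  ]
}}

```text
clock: 15.82
eef_pos: [617.8, 137.9, 23.1]
tool_rot: [3.138, -0.0, 1.71]
force: [5.7, 0.1, 2.4]
width: 14.2
gripper_force: 60.5
```

Emit:
{"op": "move_arm", "data": {
  "plan": [
    [[1,0.14,0],[0,0,0],0],
    [[0.7,0.1,0],[0,0,0],0],
    [[0,0,0],[0,0,0],0.15],
    [[0,0,0],[0,0,0],0.3],
    [[0,0,0],[0,0,0],0.6],
    [[0,0,0],[0,0,0],0.8],
    [[0,0,0],[0,0,0],0.8],
    [[0,0,0],[0,0,0],0.8]
  ]
}}

```text
clock: 16.82
eef_pos: [617.7, 137.8, 22.1]
tool_rot: [-3.141, 0.0, 1.71]
force: [-0.7, -0.6, 1.3]
width: 68.1
gripper_force: 0.0
```

Emit:
{"op": "move_arm", "data": {
  "plan": [
    [[0,0,5],[0,0,0],0.8],
    [[0,0,20],[0,0,0],0.8],
    [[0,0,40],[0,0,0],0.8],
    [[0,0,50],[0,0,0],0.8],
    [[-10,-50,40],[0,0,0],0.8],
    [[-10,-55,20],[0,0,0],0.8],
    [[-10,-55,0],[0,0,0],0.8],
    [[-10,-55,0],[0,0,0],0.8],
    [[-10,-55,0],[0,0,0],0.8],
    [[0,0,0],[0,0,0],0.8]
  ]
}}

```text
clock: 18.08
eef_pos: [566.8, -137.4, 197.1]
tool_rot: [-3.141, 0.004, 1.7]
force: [0.7, 0.7, -0.0]
width: 68.5
gripper_force: 0.0
```

```bash
python3 - <<'E'
from h import *
a=cams.get_image("top"); b=cams.get_image("scene")
A=cv2.resize(a[150:250,170:270],(400,400),interpolation=2);B=cv2.resize(b[130:230,260:360],(400,400),interpolation=2)
cv2.imwrite("pics/g6.png",np.hstack([A,B]))
E
```

```text
(no output)
```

View pics/g6.png

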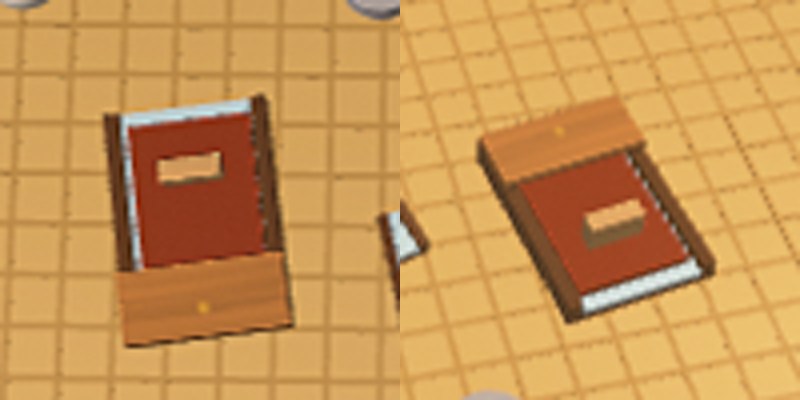

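The cover lies flat between the rails with its stripe hidden under the hood (left crop: hood edge at row ~262, rear edge at row ~120). The arm is clear of everything.

```bash
python3 -c "
from cell import ctrl
print(ctrl.finish_job())"
```

```text
the job is handed in; nothing more can be done
None
```

The cover is back on the mirror and the job is handed in (verdict not shown): it lies flat between the rails, stripe edge under the hood, and the catch gave about 5 mm before stopping hard at about 8 N.

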